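# Trace the chamber's lid seam with the leak probe

### The arm

A 7-joint arm with a two-finger parallel gripper is mounted at the origin on the work surface. World frame = base frame: x ahead of the robot, y to its left, z up, the work surface at z = 0. Lengths are in m, angles in rad, forces in N, time in s.
With the tool pointing down it reaches from about 0.4 to 0.85 m from the base axis. Payload 4.5 kg.
Tool frame: the origin (TCP) lies between the finger pads; the fingertips stand 25 mm ahead of it and the grasp point (between the pads) lies 6 mm ahead of it; x points along the fingers, z is the direction in which the jaws open and shut, and the axes are right-handed (so a half turn about x gives the same grasp; the last joint's range is limited). The gripper opens to 88 mm and grips with 3 to 60 N. Pads are 18 mm wide; open, the fingers measure 123 mm over their backs; the gripper's body (75 mm by 187 mm) begins 45 mm behind the grasp point.
Start: joints at [1.156, 0.689, -0.195, 1.565, 0.157, 0.902, -0.215], TCP at [0.271, -0.563, 0.264] pointing down, gripper open.
Joint ranges: [-3.01, 3.01], [-0.46, 2.08], [-1.47, 1.51], [0.13, 2.56], [-1, 4.14], [0.04, 2.09], [-2.66, 2.66]. Speed limits (rad/s): [2.57, 2.57, 3.14, 3.14, 3.14, 3.14, 3.14].

### API

Orientations are given as a unit quaternion [w, x, y, z].
In Python, from bench import arm gives the robot as it stands.
- The arm moves only by the shell command python3 -m creep 'ROWS' [FORCE]. ROWS is JSON, a list that holds one entry, the list of rows, each a list of 7 numbers: the shift along the tool's x, y, z in mm, then the turn, a rotation vector about the tool's x, y, z in rad, then the finger opening in mm, from 0 to 88.1. In form: [[[tx, ty, tz, ax, ay, az, jaw], ...]]. A call has 1 to 20 rows; each row shifts and turns the commanded pose from where the row before left it, along the tool's axes as they then stand; what a row does not reach is not made up. A row lasts 1/8 s, in which the tool goes at most 62.5 mm and 10.7 degrees, less where a joint would pass 70% of its speed; a pose out of reach is approached as far as the arm can. A call with a gripper value outside its range is refused whole. The fingers move at their own pace and stop on an object; FORCE is the grip in N (left out, the last holds). Time passes only in rows, so rows that do not move let the fingers close. It gives the time, the measured TCP pose, the force and the opening at its end, in the units of the state.
- arm.sense(): the state, without advancing time (a new reading comes with each control period).
- arm.camera(name): name is "side" or "top"; returns (picture, depth): 480x640x3 uint8, red, green, blue; 480x640 float32, m along the optical axis (not along the pixel's ray), 0 where there is no reading.
- arm.camera_info(name): a dict with "fx", "fy", "cx", "cy" (pixels), "k1" (the pictures are not rectified: a ray, as slopes to the right and down, at radius r is drawn at 1 + k1 r^2 times it, then the intrinsics apply), "R" (3x3) and "t" (3): a world point X has camera coordinates R X + t. Camera axes: x right, y down, z forward; pixel columns grow to the right and rows downward; lengths in m; the calibration is good to about 2 mm. A picture is of the moment at which its call begins. camera_info takes no time and is no camera call.
- arm.job_done(): hands the job in, once; it reports no verdict.
The state is a dict: "time": time; "joint_pos": joint angles; "joint_velocities": joint speeds; "joint_efforts": joint torques, N m; "tool_pos": TCP position; "eef_rot": TCP orientation; "ft_force": force on the tool from outside, world axes, zero at the start; "moment": the same for the moment, N m; "width": finger opening in m.
Only numpy, scipy, OpenCV 4.12 (cv2) and the standard library are available. Lean on these libraries where they do the work, as an engineer would, in place of code of your own. Each camera call takes 0.05 s, during which the arm holds its last target.

### The job

Take the leak probe from its fork stand and guide its tip slowly along the black lid seam of the aluminium chamber, from the end beside the round gas fitting, round the three sides, to the end beside the square block: keep the tip within 1 cm of the seam all the way, touching lightly or just above it, at about 3 cm a second (10 is too fast), without pressing hard. Then hang the probe upright by its collar in the fork of its stand again and let go, leaving the other things on the table where they are.

Things in the scene. Friction and masses are not known exactly. Their poses are not given: they have to be found in the camera images.
- probe: Leak probe, upright stylus 136 mm long, 90 g. Origin at its tip, z up along it. Steel cone 4 mm wide at z 0 to 12 mm at z 30, 12 mm round shaft to z 60; grey collar 40 mm wide, z 60 to 66; black square grip 22 x 22 mm, z 66 to 130, flats facing its x and y axes; small steel cap. At the start it hangs by its collar in the fork, tip 30 mm above the table.
- stand: Fixed fork stand. Origin on the table under the fork's middle, z up. Two level tines along x, from x -25 to +35 mm, 12 mm wide, tops at z 90, 8 mm thick; 24 mm gap between them (y -12 to +12), open above, below and to -x, closed at x +35 by a cross bar on a post, tops also at z 90. The collar rests across the tines, shaft in the gap, tip then at z 30 mm. Base 90 x 100 x 10 mm.
- chamber: Fixed aluminium box 160 (x) x 170 (y) x 60 mm high, white lid panel on top. Origin under its centre on the table, z up; latch side -x, hinge barrel (to z 68) along y at x +60 mm. The seam is a black 6 mm strip flush with the flat top (z 60): a U with square corners, centre line (x, y) = (35, 65), (-60, 65), (-60, -65), (35, -65) mm, traced from the port's end to the block's.
- port: Round steel gas fitting 20 mm wide, 18 mm high (upper 8 mm: 12 mm wide), fixed on the chamber's top behind one end of the seam, at chamber x +60 mm, y +65 or -65 mm (it varies). Origin at the centre of its underside, 60 mm above the table. The tracing starts at this end.
- block: Square steel block 20 x 20 x 18 mm, fixed on the chamber's top behind the other end of the seam (chamber x +60 mm, y on the other side from the gas fitting). Origin at the centre of its underside. The tracing ends at this end.
- beaker: Bystander: empty glass beaker, 60 mm wide, 80 mm high. Origin at the centre of its underside.
- dish: Bystander: closed clear culture dish, 60 mm wide, 15 mm high. Origin at the centre of its underside.
- bottle_a: Bystander: small amber bottle with a red cap, 34 mm wide, 72 mm high. Origin at the centre of its underside.
- bottle_b: Bystander: amber bottle with a white cap, 38 mm wide, 85 mm high. Origin at the centre of its underside.
- tipbox: Bystander: closed pipette-tip box, 85 x 120 x 60 mm, grey below and white above. Origin at the centre of its underside.
- screwdriver: Bystander: screwdriver 150 mm long lying on the table along its own x axis. Origin at its middle, on the table.

How it is judged:
On the way, in this order (a step that is already met when the one before it is completed fails the run):
1. probe tip stays within 10 mm of the seam for 0.2 s at its start beside the round gas fitting (x of probe in the frame of chamber between 0.019 and 0.045 m and z of probe in the frame of chamber between 0.055 and 0.07 m and ((y of port in the frame of chamber above 0 m and y of probe in the frame of chamber between 0.055 and 0.075 m) or (y of port in the frame of chamber below 0 m and y of probe in the frame of chamber between -0.075 and -0.055 m))), for 0.2 s.
2. probe tip stays within 10 mm of the seam for 0.5 s along the first side (x of probe in the frame of chamber between -0.04 and 0.01 m and z of probe in the frame of chamber between 0.055 and 0.07 m and ((y of port in the frame of chamber above 0 m and y of probe in the frame of chamber between 0.055 and 0.075 m) or (y of port in the frame of chamber below 0 m and y of probe in the frame of chamber between -0.075 and -0.055 m))), for 0.5 s.
3. probe tip stays within 10 mm of the seam for 0.2 s at the first front corner (x of probe in the frame of chamber between -0.07 and -0.05 m and z of probe in the frame of chamber between 0.055 and 0.07 m and ((y of port in the frame of chamber above 0 m and y of probe in the frame of chamber between 0.055 and 0.075 m) or (y of port in the frame of chamber below 0 m and y of probe in the frame of chamber between -0.075 and -0.055 m))), for 0.2 s.
4. probe tip stays within 10 mm of the seam for 0.28 s along the first third of the front (x of probe in the frame of chamber between -0.07 and -0.05 m and z of probe in the frame of chamber between 0.055 and 0.07 m and ((y of port in the frame of chamber above 0 m and y of probe in the frame of chamber between 0.022 and 0.05 m) or (y of port in the frame of chamber below 0 m and y of probe in the frame of chamber between -0.05 and -0.022 m))), for 0.28 s.
5. probe tip stays within 10 mm of the seam for 0.28 s along the middle of the front (x of probe in the frame of chamber between -0.07 and -0.05 m and z of probe in the frame of chamber between 0.055 and 0.07 m and ((y of port in the frame of chamber above 0 m and y of probe in the frame of chamber between -0.014 and 0.014 m) or (y of port in the frame of chamber below 0 m and y of probe in the frame of chamber between -0.014 and 0.014 m))), for 0.28 s.
6. probe tip stays within 10 mm of the seam for 0.28 s along the last third of the front (x of probe in the frame of chamber between -0.07 and -0.05 m and z of probe in the frame of chamber between 0.055 and 0.07 m and ((y of port in the frame of chamber above 0 m and y of probe in the frame of chamber between -0.05 and -0.022 m) or (y of port in the frame of chamber below 0 m and y of probe in the frame of chamber between 0.022 and 0.05 m))), for 0.28 s.
7. probe tip stays within 10 mm of the seam for 0.2 s at the second front corner (x of probe in the frame of chamber between -0.07 and -0.05 m and z of probe in the frame of chamber between 0.055 and 0.07 m and ((y of port in the frame of chamber above 0 m and y of probe in the frame of chamber between -0.075 and -0.055 m) or (y of port in the frame of chamber below 0 m and y of probe in the frame of chamber between 0.055 and 0.075 m))), for 0.2 s.
8. probe tip stays within 10 mm of the seam for 0.5 s along the second side (x of probe in the frame of chamber between -0.04 and 0.01 m and z of probe in the frame of chamber between 0.055 and 0.07 m and ((y of port in the frame of chamber above 0 m and y of probe in the frame of chamber between -0.075 and -0.055 m) or (y of port in the frame of chamber below 0 m and y of probe in the frame of chamber between 0.055 and 0.075 m))), for 0.5 s.
9. probe tip stays within 10 mm of the seam for 0.2 s at its end beside the square block (x of probe in the frame of chamber between 0.019 and 0.045 m and z of probe in the frame of chamber between 0.055 and 0.07 m and ((y of port in the frame of chamber above 0 m and y of probe in the frame of chamber between -0.075 and -0.055 m) or (y of port in the frame of chamber below 0 m and y of probe in the frame of chamber between 0.055 and 0.075 m))), for 0.2 s.
At the end, for the whole second after the job is handed in: Seam traced; the probe hangs upright and still in the fork (tip 26 to 34 mm above the table, within 10 mm of the gap's middle line, 22 mm in front of to 36 mm behind the stand's origin, tilt under 0.12 rad); each other loose thing is within 30 mm of where it was (x of probe in the frame of stand between -0.022 and 0.036 m and y of probe in the frame of stand between -0.01 and 0.01 m and z of probe in the frame of stand between 0.026 and 0.034 m and angle between probe's own z axis and vertical below 0.12 rad and linear speed of probe below 0.02 m/s and distance of each of beaker, dish, bottle_a, bottle_b, tipbox, screwdriver from where it was at the start of the episode below 0.03 m); the robot touches nothing.
It fails at once if the probe presses on the chamber with more than 12 N (contact force between probe and chamber above 12 N).
It fails at once if a bystander is moved by more than 30 mm (distance of any of beaker, dish, bottle_a, bottle_b, tipbox, screwdriver from where it was at the start of the episode above 0.03 m).
It also fails if it takes over 72 s, if anything falls off the work surface, if the arm or the gripper's body presses on something with over 40 N, if the wrist force passes 120 N, or if a joint passes its speed limit or range.

## Working session

There is one attempt and no reset: what is moved stays moved. The work goes in short steps, Python scripts to look and compute and a shell command to move; the robot and the scene stay as the last step left them, time stands still between calls to the robot, and variables do not carry over. Pictures are saved under pics/ and viewed, and the job is handed in when it is done.

```bash
mkdir -p pics; ls
cat > h.py <<'E'
import numpy as np, cv2
from bench import arm
def snap(n,tag):
    p,d=arm.camera(n); cv2.imwrite(f'pics/{tag}.png',p[:,:,::-1]); np.savez(f'pics/{tag}.npz',p=p,d=d); return p,d
E
python3 - <<'E'
from h import *
print(arm.sense())
for n in("side","top"):
    snap(n,n+'0'); print(n,arm.camera_info(n))
E
```

```text
pics
{'time': 0.0, 'joint_pos': array([ 1.15578758,  0.69002165, -0.19451083,  1.56633357,  0.15730832,
        0.90251292, -0.21514479]), 'joint_velocities': array([-0.00039672,  0.00095238,  0.00113776,  0.00018422, -0.00162114,
        0.00083654, -0.0010213 ]), 'joint_efforts': array([ 7.05763614e-04, -5.27559865e+01, -1.26651898e+00, -1.53422731e+01,
       -5.26586152e-02,  6.55790194e-03,  1.37337061e-04]), 'tool_pos': array([ 0.270881  , -0.56259316,  0.2628892 ]), 'eef_rot': array([ 0.59814484,  0.37649844,  0.59932261, -0.37587776]), 'ft_force': array([-0.85846388,  0.43913155, -1.26487357]), 'moment': array([-0.00675644, -0.01544126, -0.03762716]), 'width': 0.08821635884648997}
side {'fx': 508.06732556782885, 'fy': 508.06732556782885, 'cx': 321.96614032511377, 'cy': 232.92814702485953, 'k1': 0.015146668152200444, 'R': array([[-0.97956117, -0.20025429,  0.01892452],
       [-0.16236707,  0.73166803, -0.66204141],
       [ 0.11873017, -0.65158278, -0.74922829]]), 't': array([0.52597363, 0.13959199, 1.12059276])}
top {'fx': 543.200333187322, 'fy': 543.200333187322, 'cx': 321.75974964417355, 'cy': 240.39746586375747, 'k1': -0.16525321906515003, 'R': array([[ 0.01090244, -0.99988897, -0.01015794],
       [-0.99164273, -0.00950543, -0.12866368],
       [ 0.12855284,  0.01147579, -0.99163626]]), 't': array([0.02147077, 0.55833321, 1.20825591])}
```

View pics/side0.png

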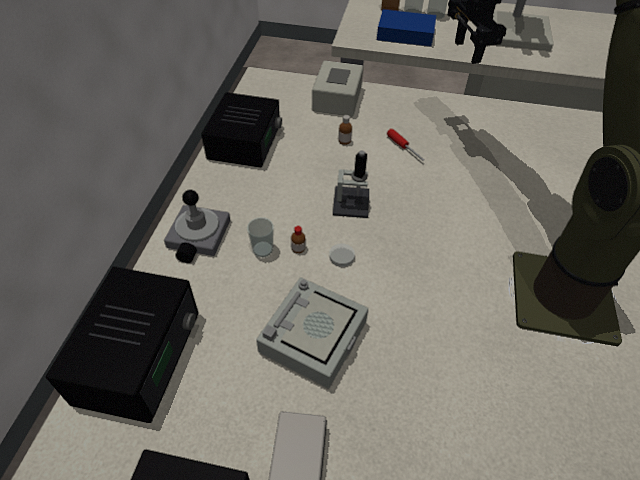

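View pics/top0.png

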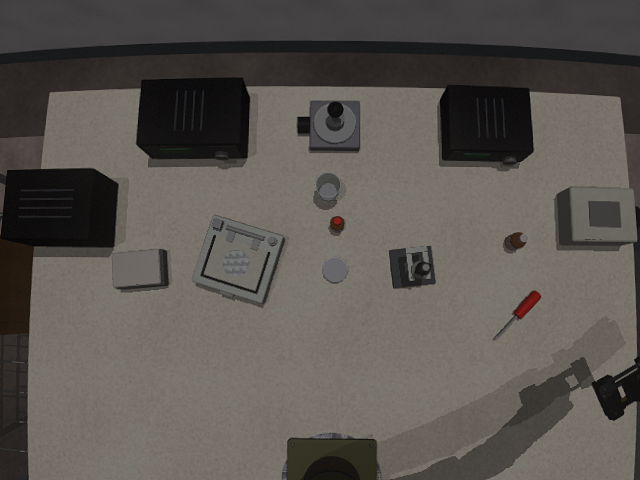

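The side view shows the chamber at about (318,330) and the stand and probe at (355,185). In the top view the chamber is at (240,260) and the stand at (412,267). I'll enlarge both.

Run:
```python
import cv2
s=cv2.imread('pics/side0.png');t=cv2.imread('pics/top0.png')
def c(im,x,y,w,h,k):return cv2.resize(im[y:y+h,x:x+w],None,fx=k,fy=k,interpolation=cv2.INTER_CUBIC)
cv2.imwrite('pics/a1.png',c(t,185,205,110,105,5))
cv2.imwrite('pics/a2.png',c(t,375,230,80,70,8))
cv2.imwrite('pics/a3.png',c(s,320,140,70,85,7))
cv2.imwrite('pics/a4.png',c(s,250,270,130,115,5))
```

```text
(no output)
```

View pics/a1.png

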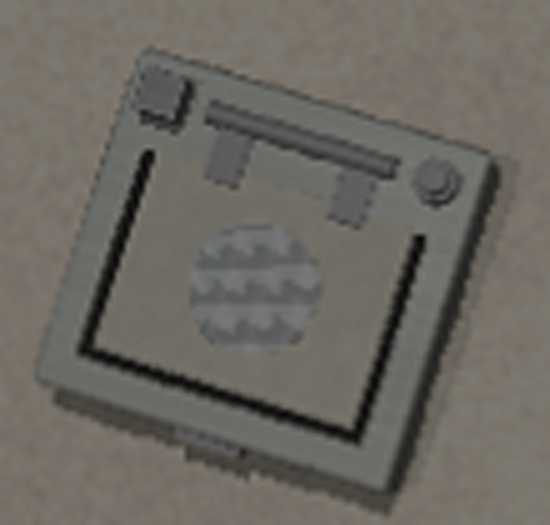

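View pics/a2.png

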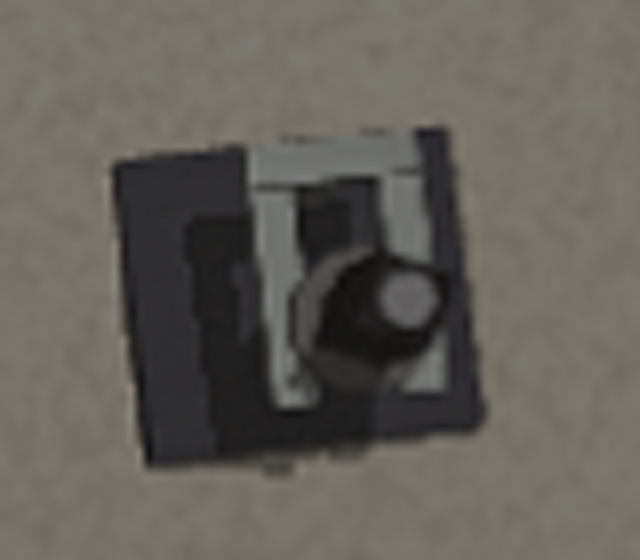

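View pics/a3.png

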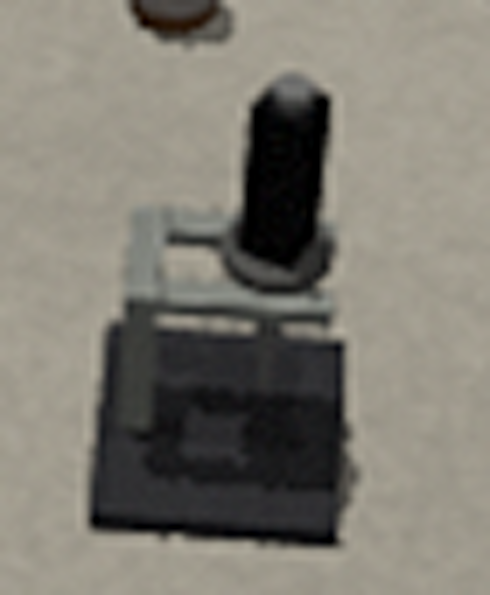

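View pics/a4.png

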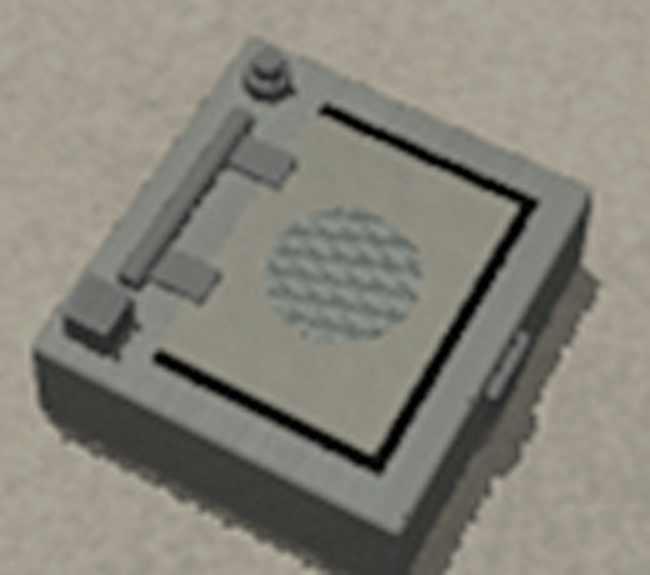

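```bash
cat >> h.py <<'E'
CI={n:arm.camera_info(n) for n in("side","top")}
def rays(n,uv):
    c=CI[n];K=np.array([[c['fx'],0,c['cx']],[0,c['fy'],c['cy']],[0,0,1.]])
    x=cv2.undistortPoints(np.array(uv,float).reshape(-1,1,2),K,np.array([c['k1'],0,0,0,0]))[:,0]
    return np.c_[x,np.ones(len(x))]
def plane(n,uv,z):
    c=CI[n];R=np.array(c['R']);o=-R.T@c['t'];d=rays(n,uv)@R
    return o+d*((z-o[2])/d[:,2])[:,None]
def tri(us,ut):
    out=[];
    P={n:np.c_[CI[n]['R'],CI[n]['t']] for n in CI}
    X=cv2.triangulatePoints(P['side'],P['top'],rays('side',us)[:,:2].T.copy(),rays('top',ut)[:,:2].T.copy())
    return (X[:3]/X[3]).T
def cloud(n,d):
    c=CI[n];v,u=np.nonzero(d>0);r=rays(n,np.c_[u,v])*d[v,u][:,None]
    return u,v,(r-np.array(c['t']))@np.array(c['R'])
E
cat > m.py <<'E'
from h import *
def cr(p,x,y,k):return (np.array(p,float)+.5)/k-.5+np.array([x,y])
T=cr([(420,238),(357,437),(86,349),(149,153)],185,205,5)
S=cr([(324,110),(531,206),(377,463),(157,357)],250,270,5)
X=tri(S,T);print('tri',X.round(4))
m=np.array([(35,-65),(-60,-65),(-60,65),(35,65)])/1000
def fit(m,X):
    mc,xc=m.mean(0),X.mean(0);H=(m-mc).T@(X-xc);a=np.arctan2(H[0,1]-H[1,0],H[0,0]+H[1,1])
    R=np.array([[np.cos(a),-np.sin(a)],[np.sin(a),np.cos(a)]]);t=xc-R@mc
    return a,t,np.linalg.norm(m@R.T+t-X,axis=1)
for n,U in(('side',S),('top',T)):
    Y=plane(n,U,.06);print(n,Y.round(4)[:,:2].tolist(),fit(m,Y[:,:2]))
print('triF',fit(m,X[:,:2]))
# stand: base corners and tine corners, port/block tops
Tt=cr([(247,145),(418,130),(445,390),(280,408),(318,406),(408,388)],375,230,8)
Yt=plane('top',Tt,.09);print('tines top',Yt.round(4))
Ts=cr([(135,208),(125,303),(330,318)],320,140,7);print('tines side',plane('side',Ts,.09).round(4))
print('tri bar corners',tri(Ts[:1],Tt[1:2]),tri(Ts[1:2],Tt[0:1]),tri(Ts[2:3],Tt[3:4]))
# cap
print('cap',tri(cr([(293,88)],320,140,7),cr([(408,298)],375,230,8)))
b=cr([(112,165),(445,128),(487,420),(148,465)],375,230,8);print('base',plane('top',b,.01).round(4))
for n in('side','top'):
    d=np.load(f'pics/{n}0.npz')['d'];u,v,P=cloud(n,d)
    box=(330<u)&(u<380)&(140<v)&(v<220) if n=='side' else (375<u)&(u<450)&(230<v)&(v<300)
    Q=P[box]
    for lo,hi in((.086,.094),(.094,.1),(.1,.13),(.13,.158),(.16,.18)):
        q=Q[(Q[:,2]>lo)&(Q[:,2]<hi)];print(n,lo,len(q),q.min(0).round(4) if len(q) else'',q.max(0).round(4) if len(q) else'',q.mean(0).round(4) if len(q) else '')
E
python3 m.py
```

```text
tri [[0.5255 0.1458 0.0618]
 [0.4357 0.1723 0.06  ]
 [0.4735 0.2958 0.0622]
 [0.5633 0.2702 0.0618]]
side [[0.5244, 0.1446], [0.4339, 0.1723], [0.4721, 0.2947], [0.5626, 0.2693]] (np.float64(-0.2950101442875309), array([0.51022561, 0.21658149]), array([0.00053856, 0.00047169, 0.00155085, 0.00066091]))
top [[0.5271, 0.146], [0.4375, 0.1723], [0.4751, 0.2964], [0.5646, 0.2706]] (np.float64(-0.28967126576578456), array([0.5130618 , 0.21778773]), array([0.00106765, 0.0005969 , 0.0013029 , 0.00083587]))
triF (np.float64(-0.29120044860254835), array([0.51148569, 0.21743199]), array([0.00103162, 0.00037721, 0.00136801, 0.0006549 ]))
tines top [[ 0.5367 -0.1571  0.09  ]
 [ 0.5413 -0.2044  0.09  ]
 [ 0.4699 -0.2111  0.09  ]
 [ 0.4647 -0.1656  0.09  ]
 [ 0.4653 -0.1761  0.09  ]
 [ 0.4704 -0.2009  0.09  ]]
tines side [[ 0.538  -0.2039  0.09  ]
 [ 0.5326 -0.1551  0.09  ]
 [ 0.4629 -0.1632  0.09  ]]
tri bar corners [[ 0.53970725 -0.20453875  0.08956263]] [[ 0.53493778 -0.15739564  0.08802797]] [[ 0.46396992 -0.16601748  0.08740394]]
cap [[ 0.48699417 -0.18710032  0.16721939]]
base [[ 0.5399 -0.12
[... 305 characters left out ...]
964  0.1001] [ 0.5041 -0.1663  0.13  ] [ 0.486  -0.18    0.1143]
side 0.13 109 [ 0.4734 -0.1933  0.1302] [ 0.4999 -0.1731  0.1576] [ 0.4859 -0.1801  0.1437]
side 0.16 60 [ 0.4749 -0.1975  0.1601] [ 0.4989 -0.1745  0.1698] [ 0.4866 -0.1846  0.1643]
top 0.086 329 [ 0.466  -0.2092  0.086 ] [ 0.5408 -0.1561  0.0939] [ 0.5108 -0.18    0.0902]
top 0.094 106 [ 0.4657 -0.2038  0.0941] [ 0.5358 -0.1638  0.0999] [ 0.4891 -0.1805  0.0966]
top 0.1 36 [ 0.4739 -0.1917  0.1001] [ 0.5001 -0.1738  0.1298] [ 0.4846 -0.1802  0.1147]
top 0.13 42 [ 0.4744 -0.1963  0.1306] [ 0.5015 -0.1747  0.158 ] [ 0.4857 -0.1818  0.1463]
top 0.16 71 [ 0.4764 -0.1977  0.16  ] [ 0.499  -0.1763  0.1714] [ 0.488  -0.1866  0.1645]
```

Run:
```python
from h import *
for n in('side','top'):
    d=np.load(f'pics/{n}0.npz')['d'];u,v,P=cloud(n,d)
    m=(P[:,2]>.103)&(P[:,2]<.156)&(abs(P[:,0]-.487)<.03)&(abs(P[:,1]+.186)<.03)
    Q=P[m]
    if n=='side':
        rows={}
        for b in np.arange(.470,.506,.003):
            q=Q[(Q[:,0]>=b)&(Q[:,0]<b+.003)]
            if len(q):print(round(b,3),len(q),np.median(q[:,1]).round(4),q[:,1].std().round(4))
    else:
        for b in np.arange(-.2,-.17,.003):
            q=Q[(Q[:,1]>=b)&(Q[:,1]<b+.003)]
            if len(q):print('top y',round(b,3),len(q),np.median(q[:,0]).round(4))
im=cv2.imread('pics/side0.png')[155:185,345:375]
t=cv2.imread('pics/top0.png')[250:285,400:440]
a=cv2.resize(im,(600,600),interpolation=0);b=cv2.resize(t,None,fx=15,fy=15,interpolation=0)
cv2.imwrite('pics/b1.png',cv2.convertScaleAbs(a,alpha=3));cv2.imwrite('pics/b2.png',cv2.convertScaleAbs(b,alpha=3))
```

```text
0.473 23 -0.1905 0.0027
0.476 26 -0.1822 0.0027
0.479 24 -0.1756 0.0024
0.482 22 -0.176 0.0017
0.485 22 -0.1765 0.0014
0.488 21 -0.1783 0.0015
0.491 21 -0.1789 0.002
0.494 22 -0.1801 0.0017
0.497 20 -0.1808 0.0018
top y -0.194 5 0.4749
top y -0.191 5 0.4756
top y -0.188 4 0.477
top y -0.185 5 0.4778
top y -0.182 14 0.4958
top y -0.179 19 0.4899
top y -0.176 12 0.4833
```

View pics/b1.png

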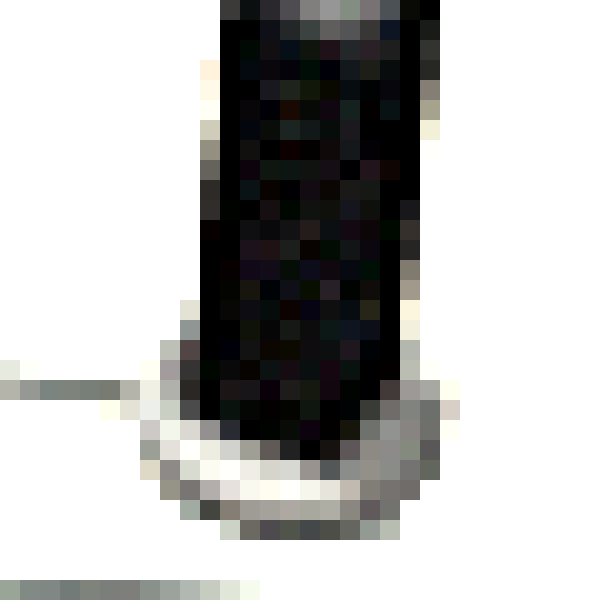

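View pics/b2.png

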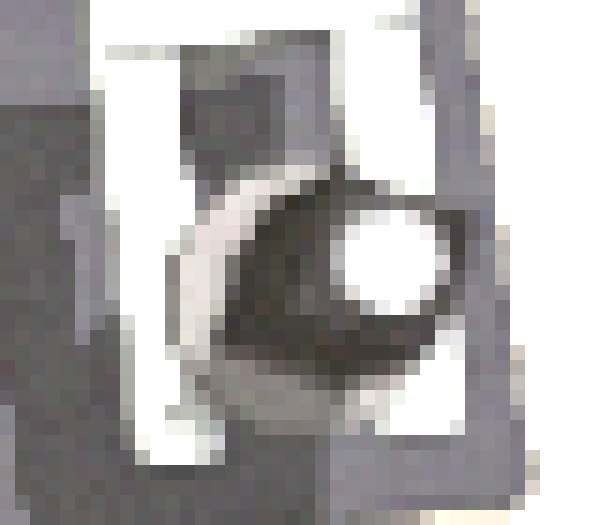

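```bash
cat > plan.py <<'E'
import sys
from h import *
from scipy.spatial.transform import Rotation as Ro
def cur():
    s=arm.sense();q=s['eef_rot'];return s,Ro.from_quat([q[1],q[2],q[3],q[0]])
def go(p,zdir=None):
    s,R=cur();p=np.array(p,float)
    print('t',round(s['time'],3),'tcp',s['tool_pos'].round(4),'F',s['ft_force'].round(2),'w',round(s['width'],4));print('axes cols\n',R.as_matrix().round(3))
    print('shift mm in tool',(R.inv().apply(p-s['tool_pos'])*1000).round(1))
    if zdir is not None:
        x=np.array([0,0,-1.]);z=np.array([np.cos(zdir),np.sin(zdir),0]);y=np.cross(z,x)
        R2=Ro.from_matrix(np.c_[x,y,z]);r=(R.inv()*R2).as_rotvec();print('turn',r.round(4))
        print('shift in target axes',(R2.inv().apply(p-s['tool_pos'])*1000).round(1))
E
python3 - <<'E'
from plan import *
for a in(-.3,-.3+np.pi/2,-.3-np.pi/2,-.3+np.pi): print(a);go([.487,-.186,.22],a)
E
```

```text
-0.3
t 0.1 tcp [ 0.2709 -0.5627  0.263 ] F [ 0.47 -0.63 -0.3 ] w 0.0883
axes cols
 [[-0.001  0.901  0.434]
 [ 0.001  0.434 -0.901]
 [-1.    -0.    -0.002]]
shift mm in tool [  43.4  358.1 -245.5]
turn [-8.219e-01 -1.600e-03 -6.000e-04]
shift in target axes [ 43.  423.7  95.1]
1.2707963267948965
t 0.1 tcp [ 0.2709 -0.5627  0.263 ] F [ 0.47 -0.63 -0.3 ] w 0.0883
axes cols
 [[-0.001  0.901  0.434]
 [ 0.001  0.434 -0.901]
 [-1.    -0.    -0.002]]
shift mm in tool [  43.4  358.1 -245.5]
turn [-2.3927e+00 -9.0000e-04 -1.9000e-03]
shift in target axes [ 43.  -95.1 423.7]
-1.8707963267948966
t 0.1 tcp [ 0.2709 -0.5627  0.263 ] F [ 0.47 -0.63 -0.3 ] w 0.0883
axes cols
 [[-0.001  0.901  0.434]
 [ 0.001  0.434 -0.901]
 [-1.    -0.    -0.002]]
shift mm in tool [  43.4  358.1 -245.5]
turn [ 7.489e-01 -1.500e-03  7.000e-04]
shift in target axes [  43.    95.1 -423.7]
2.8415926535897933
t 0.1 tcp [ 0.2709 -0.5627  0.263 ] F [ 0.47 -0.63 -0.3 ] w 0.0883
axes cols
 [[-0.001  0.901  0.434]
 [ 0.001  0.434 -0.901]
 [-1.    -0.    -0.002]]
shift mm in tool [  43.4  358.1 -245.5]
turn [ 2.3197e+00 -7.0000e-04  1.9000e-03]
shift in target axes [  43.  -423.7  -95.1]
```

```bash
python3 -m creep '[[[0,0,0,-0.137,0,0,88],[0,0,0,-0.137,0,0,88],[0,0,0,-0.137,0,0,88],[0,0,0,-0.137,0,0,88],[0,0,0,-0.137,0,0,88],[0,0,0,-0.137,0,0,88],[0,20,4.5,0,0,0,88],[0,35,8,0,0,0,88],[0,42,9.5,0,0,0,88],[0,42,9.5,0,0,0,88],[0,42,9.5,0,0,0,88],[0,42,9.5,0,0,0,88],[0,42,9.5,0,0,0,88],[0,42,9.5,0,0,0,88],[0,42,9.5,0,0,0,88],[0,35,8,0,0,0,88],[0,25,5.5,0,0,0,88],[0,14.5,2.5,0,0,0,88],[0,0,0,0,0,0,88]]]' 25
python3 - <<'E'
from plan import *
go([.487,-.186,.19],-.3)
snap('side','side1');snap('top','top1')
s=cv2.imread('pics/side1.png')[90:240,280:430];t=cv2.imread('pics/top1.png')[190:340,350:500]
cv2.imwrite('pics/c1.png',cv2.resize(np.hstack([s,t]),None,fx=2.6,fy=2.6))
E
```

```text
time: 2.48
tool_pos: [0.4872, -0.1852, 0.2638]
eef_rot: [0.699, 0.105, 0.699, -0.105]
ft_force: [0.2, -0.1, -0.5]
width: 0.0881
t 2.475 tcp [ 0.4872 -0.1852  0.2638] F [ 0.17 -0.13 -0.45] w 0.0881
axes cols
 [[-0.     0.294  0.956]
 [ 0.     0.956 -0.294]
 [-1.     0.    -0.   ]]
shift mm in tool [73.8 -0.8  0.1]
turn [ 0.0013 -0.0002 -0.0003]
shift in target axes [73.8 -0.8  0.1]
```

View pics/c1.png

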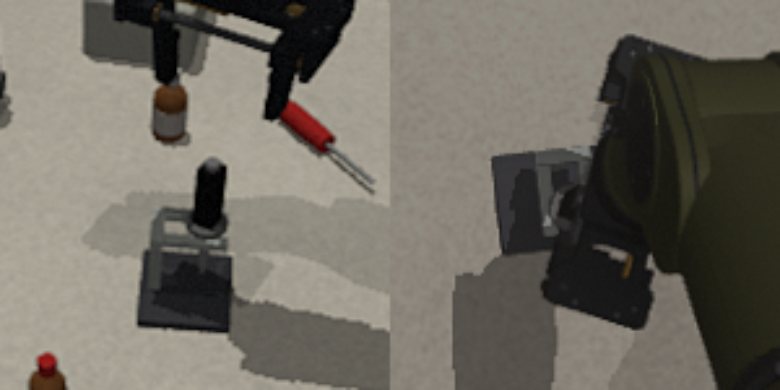

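```bash
python3 -m creep '[[[15,-1,0.5,0,0,0,88],[20,-1,0.5,0,0,0,88],[20,0,0,0,0,0,88],[20,0,0,0,0,0,88],[20,0,0,0,0,0,70],[15,0,0,0,0,0,50],[9.8,0,0,0,0,0,40],[0,0,0,0,0,0,32],[0,0,0,0,0,0,26],[0,0,0,0,0,0,18],[0,0,0,0,0,0,18],[0,0,0,0,0,0,18],[0,0,0,0,0,0,18],[0,0,0,0,0,0,18]]]' 25
python3 - <<'E'
from plan import *
go([.487,-.186,.19],-.3)
snap('side','side2');
s=cv2.imread('pics/side2.png')[90:240,280:430]
cv2.imwrite('pics/c2.png',cv2.resize(s,None,fx=4,fy=4))
E
```

```text
time: 4.32
tool_pos: [0.4877, -0.1889, 0.1443]
eef_rot: [0.699, 0.106, 0.699, -0.106]
ft_force: [-0.0, -0.2, 5.2]
width: 0.022
t 4.325 tcp [ 0.4877 -0.1889  0.1443] F [-0.04 -0.16  5.17] w 0.022
axes cols
 [[ 0.001  0.296  0.955]
 [-0.     0.955 -0.296]
 [-1.    -0.     0.001]]
shift mm in tool [-45.7   2.6  -1.5]
turn [-0.0001  0.0008  0.0002]
shift in target axes [-45.7   2.6  -1.5]
```

View pics/c2.png

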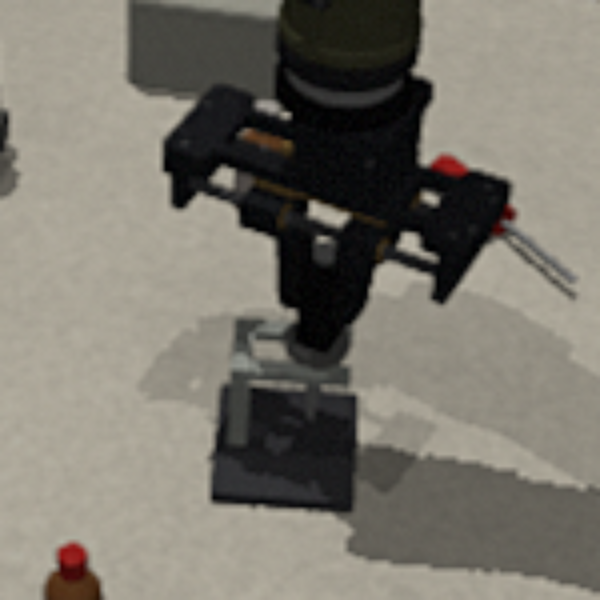

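```bash
python3 -m creep '[[[-5,0,0,0,0,0,18],[-10,0,0,0,0,0,18],[-20,0,0,0,0,0,18],[-25,0,0,0,0,0,18],[-20,0,0,0,0,0,18],[-13,0,0,0,0,0,18],[-7,0,0,0,0,0,18],[0,0,0,0,0,0,18]]]' 25
python3 - <<'E'
from plan import *
go([.5255,.1458,.244],-.292)
snap('side','side3');snap('top','top3')
s=cv2.imread('pics/side3.png')[70:240,280:430]
cv2.imwrite('pics/c3.png',cv2.resize(s,None,fx=3.5,fy=3.5))
E
```

```text
time: 5.38
tool_pos: [0.4875, -0.1888, 0.244]
eef_rot: [0.699, 0.106, 0.699, -0.106]
ft_force: [-0.8, -0.2, -0.4]
width: 0.0216
t 5.375 tcp [ 0.4875 -0.1888  0.244 ] F [-0.83 -0.17 -0.39] w 0.0216
axes cols
 [[ 0.     0.296  0.955]
 [-0.     0.955 -0.296]
 [-1.    -0.     0.   ]]
shift mm in tool [ -0.  330.9 -62.6]
turn [-0.008   0.0003  0.0001]
shift in target axes [  0.  331.4 -59.9]
```

View pics/c3.png

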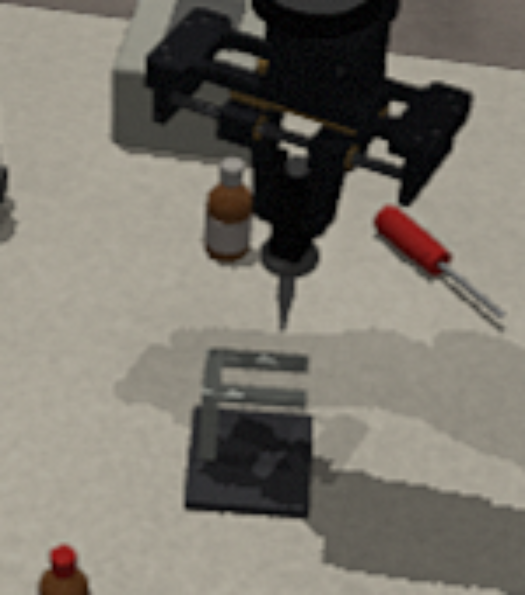

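```bash
python3 -c "
from h import *
print(plane('side',[(360.4,163.8),(360.9,164.3)],.1297))"
python3 -m creep '[[[0,12,-2,-0.008,0,0,18],[0,22,-4,0,0,0,18],[0,30,-5.5,0,0,0,18],[0,35,-6.5,0,0,0,18],[0,35,-6.5,0,0,0,18],[0,35,-6.5,0,0,0,18],[0,35,-6.5,0,0,0,18],[0,35,-6.5,0,0,0,18],[0,33,-6,0,0,0,18],[0,26,-5,0,0,0,18],[0,18,-3,0,0,0,18],[0,10,-1.4,0,0,0,18],[5.4,5.4,-0.5,0,0,0,18],[10,0,0,0,0,0,18],[15,0,0,0,0,0,18],[10,0,0,0,0,0,18],[5,0,0,0,0,0,18],[0,0,0,0,0,0,18],[0,0,0,0,0,0,18]]]' 25
python3 - <<'E'
from plan import *
go([.5255,.1458,.177],-.292)
snap('side','side4');snap('top','top4')
s=cv2.imread('pics/side4.png')[250:390,240:390]
cv2.imwrite('pics/c4.png',cv2.resize(s,None,fx=4,fy=4))
E
```

```text
[[ 0.4852367  -0.18967686  0.1297    ]
 [ 0.4838074  -0.1881612   0.1297    ]]
time: 7.85
tool_pos: [0.5258, 0.1459, 0.1988]
eef_rot: [0.7, 0.103, 0.699, -0.103]
ft_force: [0.9, -0.7, -0.9]
width: 0.022
t 7.85 tcp [0.5258 0.1459 0.1988] F [ 0.9  -0.69 -0.85] w 0.022
axes cols
 [[ 0.001  0.288  0.958]
 [ 0.     0.958 -0.288]
 [-1.     0.     0.001]]
shift mm in tool [21.8 -0.2 -0.3]
turn [-0.      0.0006 -0.0004]
shift in target axes [21.8 -0.2 -0.3]
```

View pics/c4.png

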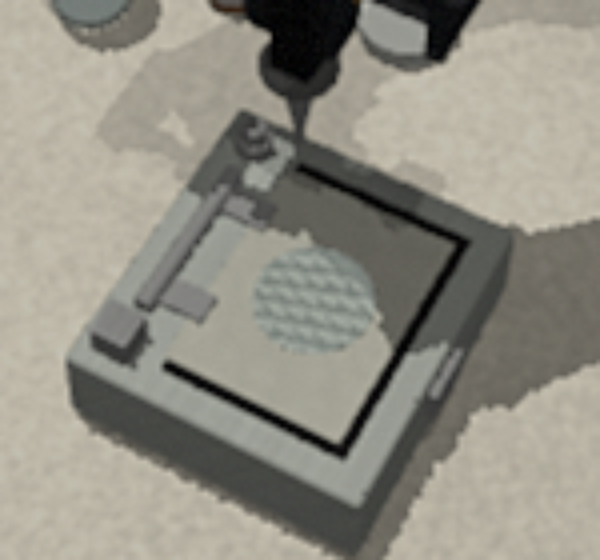

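View pics/top4.png

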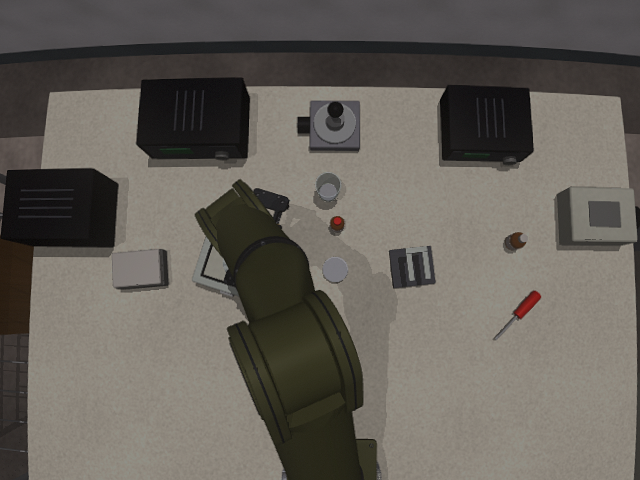

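```bash
python3 -c "
from m import *
print('----')
U=cr([(298,146),(300,169),(463,243),(342,450),(166,365)],240,250,4)
print(plane('side',U[:1],.0845),plane('side',U[1:],.06))"|sed -n '/----/,$p'
```

```text
----
[[0.52435869 0.14838466 0.0845    ]] [[0.52382071 0.14514422 0.06      ]
 [0.4349043  0.17150047 0.06      ]
 [0.47193719 0.29452842 0.06      ]
 [0.56243214 0.26894971 0.06      ]]
```

```bash
python3 -m creep '[[[5,-0.5,0,0,0,0,18],[7,-0.5,0,0,0,0,18],[6,0,0,0,0,0,18],[2.5,0,0,0,0,0,18],[1.2,0,0,0,0,0,18],[0,0,0,0,0,0,18],[0,0,0,0,0,0,18],[0,0,-2,0,0,0,18],[0,0,-3.8,0,0,0,18],[0,0,-3.8,0,0,0,18],[0,0,-3.8,0,0,0,18],[0,0,-3.8,0,0,0,18]]]' 25
python3 - <<'E'
from plan import *
go([.5115,.2174,.177],-.292)
snap('side','side5')
s=cv2.imread('pics/side5.png')[250:390,240:390]
cv2.imwrite('pics/c5.png',cv2.resize(s,None,fx=4,fy=4))
E
```

```text
time: 9.45
tool_pos: [0.5085, 0.1499, 0.1768]
eef_rot: [0.7, 0.103, 0.7, -0.103]
ft_force: [-0.0, -0.0, -1.1]
width: 0.022
t 9.45 tcp [0.5085 0.1499 0.1768] F [-0.04 -0.03 -1.11] w 0.022
axes cols
 [[ 0.     0.288  0.958]
 [-0.     0.958 -0.288]
 [-1.    -0.     0.   ]]
shift mm in tool [ -0.2  65.5 -16.6]
turn [0.0002 0.     0.0001]
shift in target axes [ -0.2  65.5 -16.6]
```

View pics/c5.png

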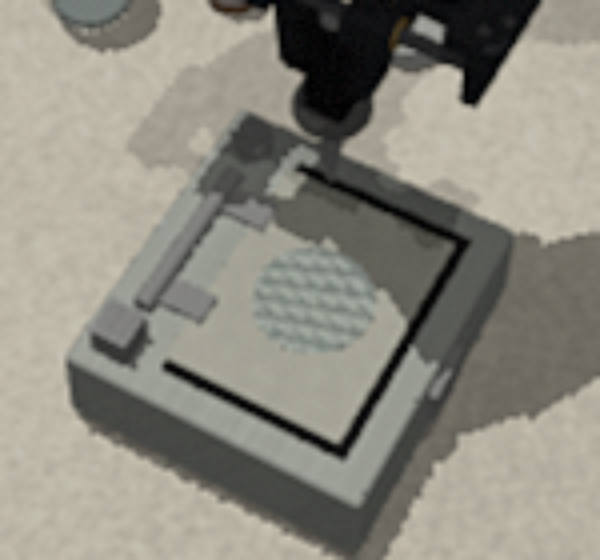

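```bash
python3 -m creep '[[[0,0,-3.8,0,0,0,18],[0,0,-3.8,0,0,0,18],[0,0,-3.8,0,0,0,18],[0,0,-3.8,0,0,0,18],[0,0,-3.8,0,0,0,18],[0,0,-3.8,0,0,0,18],[0,0,-3.8,0,0,0,18],[0,0,-3.8,0,0,0,18],[0,0,-3.8,0,0,0,18],[0,0,-3.8,0,0,0,18],[0,0,-3.8,0,0,0,18],[0,0,-3.8,0,0,0,18],[0,0,-3.8,0,0,0,18],[0,0,-3.8,0,0,0,18],[0,0,-3.8,0,0,0,18],[0,0,-3.8,0,0,0,18],[0,0,-3.8,0,0,0,18],[0,0,-3.8,0,0,0,18],[0,0,-3.8,0,0,0,18],[0,0,-2.5,0,0,0,18]]]' 25
python3 - <<'E'
from plan import *
go([.5115,.2174,.177],-.292)
snap('side','side6')
s=cv2.imread('pics/side6.png')[250:390,240:390]
cv2.imwrite('pics/c6.png',cv2.resize(s,None,fx=4,fy=4))
E
```

```text
time: 12.0
tool_pos: [0.437, 0.1714, 0.1768]
eef_rot: [0.7, 0.103, 0.7, -0.103]
ft_force: [0.8, 0.3, -0.2]
width: 0.0219
t 12.0 tcp [0.437  0.1714 0.1768] F [ 0.77  0.27 -0.23] w 0.0219
axes cols
 [[-0.     0.288  0.958]
 [-0.     0.958 -0.288]
 [-1.    -0.     0.   ]]
shift mm in tool [-0.2 65.5 58.1]
turn [0.0002 0.     0.0001]
shift in target axes [-0.2 65.5 58.1]
```

View pics/c6.png

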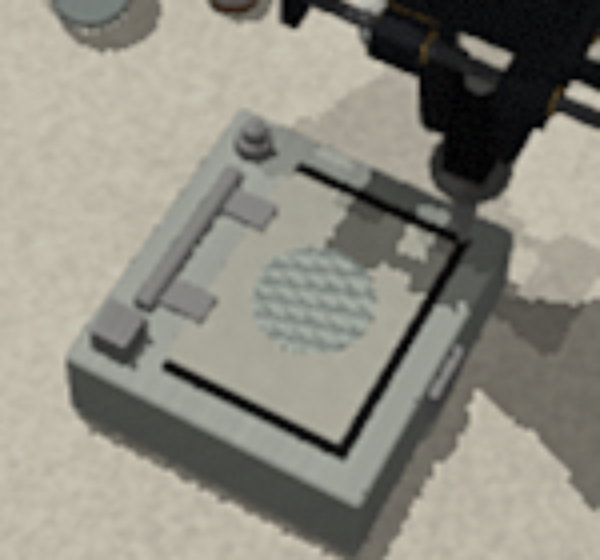

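```bash
python3 -m creep '[[[0,0,-1.5,0,0,0,18],[0,1.5,0,0,0,0,18],[0,3.8,0,0,0,0,18],[0,3.8,0,0,0,0,18],[0,3.8,0,0,0,0,18],[0,3.8,0,0,0,0,18],[0,3.8,0,0,0,0,18],[0,3.8,0,0,0,0,18],[0,3.8,0,0,0,0,18],[0,3.8,0,0,0,0,18],[0,3.8,0,0,0,0,18],[0,3.8,0,0,0,0,18],[0,3.8,0,0,0,0,18],[0,3.8,0,0,0,0,18],[0,3.8,0,0,0,0,18],[0,3.8,0,0,0,0,18],[0,3.8,0,0,0,0,18],[0,3.8,0,0,0,0,18],[0,3.8,0,0,0,0,18],[0,3.8,0,0,0,0,18]]]' 25
python3 - <<'E'
from plan import *
go([.5115,.2174,.177],-.292)
snap('side','side7')
s=cv2.imread('pics/side7.png')[250:390,240:390]
cv2.imwrite('pics/c7.png',cv2.resize(s,None,fx=4,fy=4))
E
```

```text
time: 14.55
tool_pos: [0.456, 0.2389, 0.1768]
eef_rot: [0.7, 0.103, 0.7, -0.103]
ft_force: [-0.6, -0.5, -0.8]
width: 0.0217
t 14.55 tcp [0.456  0.2389 0.1768] F [-0.58 -0.52 -0.85] w 0.0217
axes cols
 [[ 0.     0.288  0.958]
 [-0.     0.958 -0.288]
 [-1.    -0.     0.   ]]
shift mm in tool [-0.2 -4.6 59.3]
turn [0.     0.     0.0001]
shift in target axes [-0.2 -4.6 59.3]
```

View pics/c7.png

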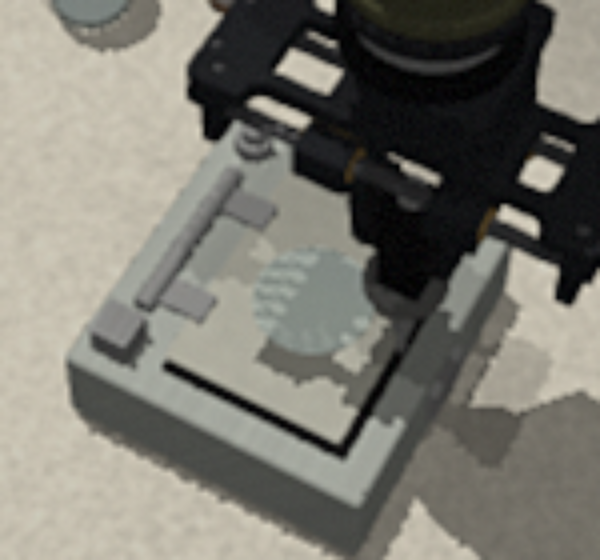

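```bash
python3 -m creep '[[[0,3.8,0,0,0,0,18],[0,3.8,0,0,0,0,18],[0,3.8,0,0,0,0,18],[0,3.8,0,0,0,0,18],[0,3.8,0,0,0,0,18],[0,3.8,0,0,0,0,18],[0,3.8,0,0,0,0,18],[0,3.8,0,0,0,0,18],[0,3.8,0,0,0,0,18],[0,3.8,0,0,0,0,18],[0,3.8,0,0,0,0,18],[0,3.8,0,0,0,0,18],[0,3.8,0,0,0,0,18],[0,3.8,0,0,0,0,18],[0,3.8,0,0,0,0,18],[0,2,0,0,0,0,18],[0,0,1.5,0,0,0,18],[0,0,3.8,0,0,0,18]]]' 25
python3 - <<'E'
from plan import *
go([.5115,.2174,.177],-.292)
snap('side','side8')
s=cv2.imread('pics/side8.png')[250:390,240:390]
cv2.imwrite('pics/c8.png',cv2.resize(s,None,fx=4,fy=4))
E
```

```text
time: 16.85
tool_pos: [0.4781, 0.2935, 0.1768]
eef_rot: [0.7, 0.103, 0.7, -0.103]
ft_force: [-0.1, -0.6, -0.2]
width: 0.0221
t 16.85 tcp [0.4781 0.2935 0.1768] F [-0.11 -0.61 -0.23] w 0.0221
axes cols
 [[-0.     0.288  0.958]
 [-0.     0.958 -0.288]
 [-1.    -0.     0.   ]]
shift mm in tool [ -0.2 -63.2  53.9]
turn [0.0002 0.     0.0003]
shift in target axes [ -0.2 -63.2  53.9]
```

View pics/c8.png

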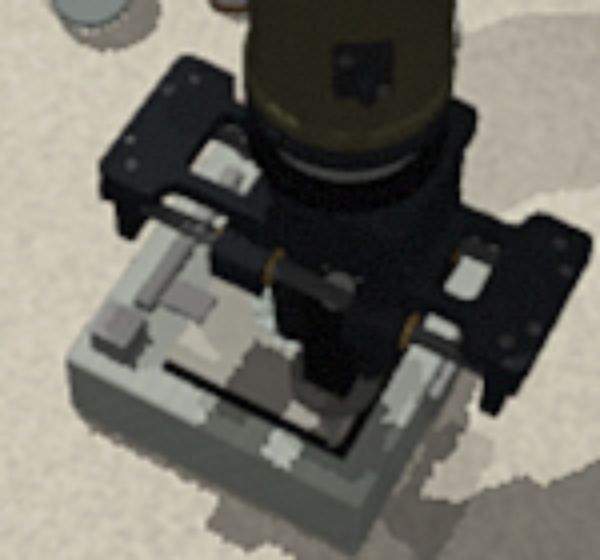

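```bash
python3 -m creep '[[[0,0.6,3.8,0,0,0,18],[0,0.6,3.8,0,0,0,18],[0,0.3,3.8,0,0,0,18],[0,0,3.8,0,0,0,18],[0,0,3.8,0,0,0,18],[0,0,3.8,0,0,0,18],[0,0,3.8,0,0,0,18],[0,0,3.8,0,0,0,18],[0,0,3.8,0,0,0,18],[0,0,3.8,0,0,0,18],[0,0,3.8,0,0,0,18],[0,0,3.8,0,0,0,18]]]' 25
python3 - <<'E'
from plan import *
go([.5115,.2174,.177],-.292)
snap('side','side9')
s=cv2.imread('pics/side9.png')[250:390,240:390]
cv2.imwrite('pics/c9.png',cv2.resize(s,None,fx=4,fy=4))
E
```

```text
time: 18.4
tool_pos: [0.5224, 0.2819, 0.1768]
eef_rot: [0.7, 0.103, 0.7, -0.103]
ft_force: [-1.0, 0.1, -1.1]
width: 0.0218
t 18.4 tcp [0.5224 0.2819 0.1768] F [-1.    0.08 -1.12] w 0.0218
axes cols
 [[ 0.     0.288  0.958]
 [-0.     0.958 -0.288]
 [-1.    -0.     0.   ]]
shift mm in tool [ -0.2 -64.9   8.1]
turn [0.     0.0001 0.    ]
shift in target axes [ -0.2 -64.9   8.1]
```

View pics/c9.png

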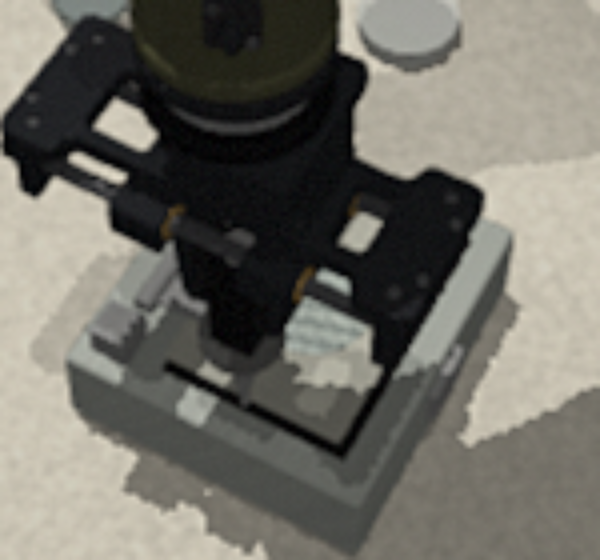

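```bash
python3 -m creep '[[[0,0,3.8,0,0,0,18],[0,0,3.8,0,0,0,18],[0,0,3.8,0,0,0,18],[0,0,3.8,0,0,0,18],[0,0,3.8,0,0,0,18],[0,0,3.8,0,0,0,18],[0,0,3.8,0,0,0,18],[0,0,3.8,0,0,0,18],[0,0,3.8,0,0,0,18],[0,0,3.8,0,0,0,18],[0,0,2.5,0,0,0,18],[0,0,0,0,0,0,18],[0,0,0,0,0,0,18],[0,0,0,0,0,0,18]]]' 25
python3 - <<'E'
from plan import *
go([.5115,.2174,.177],-.292)
snap('side','side10')
s=cv2.imread('pics/side10.png')[250:390,240:390]
cv2.imwrite('pics/c10.png',cv2.resize(s,None,fx=4,fy=4))
E
```

```text
time: 20.2
tool_pos: [0.5608, 0.2704, 0.1768]
eef_rot: [0.7, 0.103, 0.7, -0.103]
ft_force: [-0.4, -0.6, -0.4]
width: 0.0219
t 20.2 tcp [0.5608 0.2704 0.1768] F [-0.42 -0.62 -0.39] w 0.0219
axes cols
 [[-0.     0.288  0.958]
 [-0.     0.958 -0.288]
 [-1.    -0.    -0.   ]]
shift mm in tool [ -0.2 -64.9 -31.9]
turn [ 0.0003 -0.0001  0.0001]
shift in target axes [ -0.2 -64.9 -31.9]
```

View pics/c10.png

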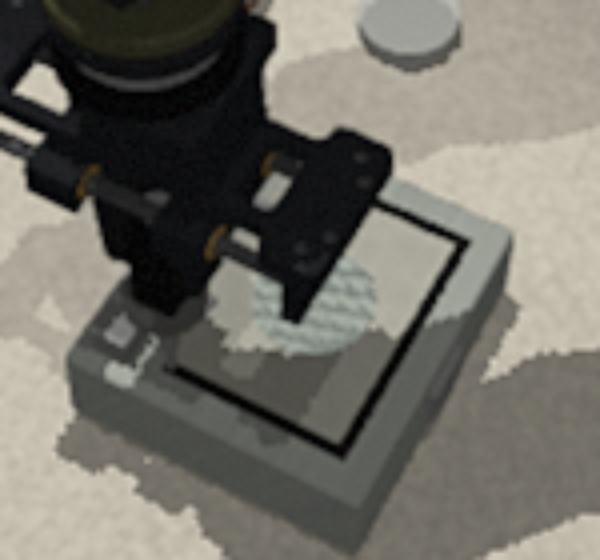

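```bash
python3 -m creep '[[[0,0,2,0,0,0,18],[0,0,0,0,0,0,18],[-5,0,0,0,0,0,18],[-12,0,0,0,0,0,18],[-20,0,0,0,0,0,18],[-18,0,0,0,0,0,18],[-10,0,0,0,0,0,18],[-5,0,0,0,0,0,18]]]' 25
python3 -m creep '[[[0,-10,1.5,0,0,0,18],[0,-20,3,0,0,0,18],[0,-30,4.2,0,0,0,18],[0,-35,5,0,0,0,18],[0,-35,5,0,0,0,18],[0,-35,5,0,0,0,18],[0,-35,5,0,0,0,18],[0,-35,5,0,0,0,18],[0,-35,5,0,0,0,18],[0,-35,5,0,0,0,18],[0,-35,5,0,0,0,18],[0,-35,5,0,0,0,18],[0,-30,4.2,0,0,0,18],[0,-25,3.5,0,0,0,18],[0,-16,2,0,0,0,18],[0,-9,1.3,0,0,0,18],[0,-3,0,0,0,0,18],[0,0,0,0,0,0,18],[0,0,0,0,0,0,18]]]' 25
python3 - <<'E'
from plan import *
go([.4927,-.1878,.244],-.295)
snap('side','side11');snap('top','top11')
s=cv2.imread('pics/side11.png')[80:230,300:430]
cv2.imwrite('pics/c11.png',cv2.resize(s,None,fx=4,fy=4,interpolation=cv2.INTER_CUBIC))
E
```

```text
time: 21.25
tool_pos: [0.563, 0.2698, 0.2477]
eef_rot: [0.7, 0.103, 0.699, -0.103]
ft_force: [1.2, -0.5, -1.3]
width: 0.0217
time: 23.62
tool_pos: [0.4932, -0.1866, 0.2469]
eef_rot: [0.7, 0.102, 0.7, -0.102]
ft_force: [-0.4, 0.2, -1.3]
width: 0.022
t 23.625 tcp [ 0.4932 -0.1866  0.2469] F [-0.38  0.22 -1.28] w 0.022
axes cols
 [[ 0.     0.286  0.958]
 [ 0.     0.958 -0.286]
 [-1.     0.     0.   ]]
shift mm in tool [ 2.9 -1.3 -0.2]
turn [ 0.0046  0.0001 -0.0005]
shift in target axes [ 2.9 -1.3 -0.2]
```

View pics/c11.png

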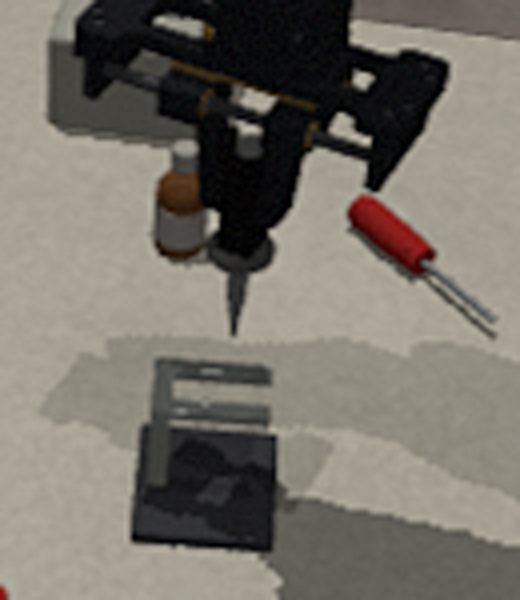

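```bash
python3 -c "
from m import *
print('----')
U=cr([(235,336)],300,80,4)
print(plane('side',U,.1326))
print(plane('side',cr([(270,374),(271,405),(175,369),(176,401)],300,80,4),.09))
print(plane('top',cr([(240,300)],0,0,1),.1326)*0)"|sed -n '/----/,$p'
```

```text
----
[[ 0.48971307 -0.18585847  0.1326    ]]
[[ 0.46795659 -0.20532777  0.09      ]
 [ 0.46339554 -0.17787302  0.09      ]
 [ 0.525462   -0.19698928  0.09      ]
 [ 0.51989118 -0.16875217  0.09      ]]
[[0. 0. 0.]]
```

```bash
python3 -m creep '[[[5,-0.8,0,0,0,0,18],[10,-0.7,0,0,0,0,18],[15,0,0,0,0,0,18],[15,0,0,0,0,0,18],[12,0,0,0,0,0,18],[10,0,0,0,0,0,18],[10,0,0,0,0,0,18],[10,0,0,0,0,0,18],[5,0,0,0,0,0,18],[0,0,0,0,0,0,18],[0,0,0,0,0,0,18]]]' 25
python3 - <<'E'
from plan import *
go([.4927,-.1878,.1443],-.295)
snap('side','side12')
s=cv2.imread('pics/side12.png')[80:230,300:430]
cv2.imwrite('pics/c12.png',cv2.resize(s,None,fx=4,fy=4,interpolation=cv2.INTER_CUBIC))
E
```

```text
time: 25.1
tool_pos: [0.4928, -0.189, 0.1551]
eef_rot: [0.7, 0.103, 0.699, -0.103]
ft_force: [-0.4, 0.3, -1.1]
width: 0.0217
t 25.1 tcp [ 0.4928 -0.189   0.1551] F [-0.43  0.27 -1.07] w 0.0217
axes cols
 [[ 0.001  0.288  0.958]
 [-0.     0.958 -0.288]
 [-1.    -0.     0.001]]
shift mm in tool [10.8  1.1 -0.5]
turn [0.003  0.0008 0.    ]
shift in target axes [10.8  1.1 -0.5]
```

View pics/c12.png

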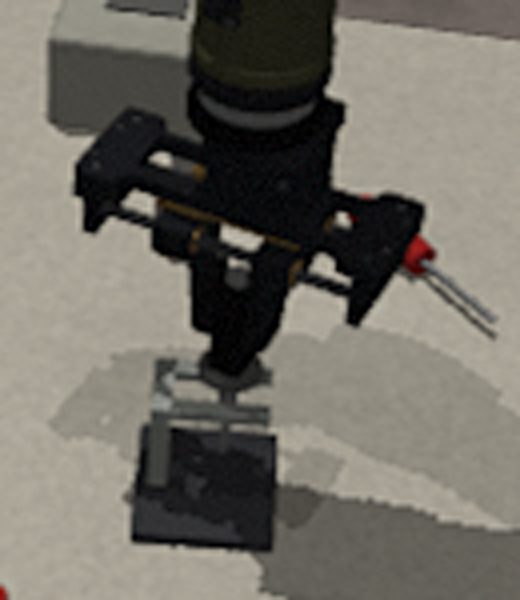

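```bash
python3 -m creep '[[[4,0.5,0,0,0,0,18],[3,0.2,0,0,0,0,18],[2,0,0,0,0,0,18],[1.2,0,0,0,0,0,18],[0,0,0,0,0,0,18],[0,0,0,0,0,0,18]]]' 25
python3 -c "
from plan import *
go([.4927,-.1878,.1443],-.295)"
```

```text
time: 25.9
tool_pos: [0.4928, -0.1883, 0.1447]
eef_rot: [0.7, 0.103, 0.7, -0.103]
ft_force: [0.1, 1.0, -0.7]
width: 0.0218
t 25.9 tcp [ 0.4928 -0.1883  0.1447] F [ 0.06  0.97 -0.74] w 0.0218
axes cols
 [[ 0.     0.288  0.958]
 [-0.     0.958 -0.288]
 [-1.    -0.     0.   ]]
shift mm in tool [ 0.4  0.5 -0.2]
turn [0.003  0.0002 0.    ]
shift in target axes [ 0.4  0.5 -0.2]
```

Just above seated. I'll lower 0.4 mm and open gently.

```bash
python3 -m creep '[[[0.4,0,0,0,0,0,18],[0,0,0,0,0,0,22],[0,0,0,0,0,0,24],[0,0,0,0,0,0,28],[0,0,0,0,0,0,36],[0,0,0,0,0,0,50],[0,0,0,0,0,0,60],[0,0,0,0,0,0,60],[0,0,0,0,0,0,60]]]' 25
python3 - <<'E'
from plan import *
go([.4927,-.1878,.1443],-.295)
snap('side','side13')
s=cv2.imread('pics/side13.png')[80:230,300:430]
cv2.imwrite('pics/c13.png',cv2.resize(s,None,fx=4,fy=4,interpolation=cv2.INTER_CUBIC))
E
```

```text
time: 27.02
tool_pos: [0.4927, -0.1883, 0.1442]
eef_rot: [0.7, 0.103, 0.7, -0.103]
ft_force: [0.6, 0.0, 0.8]
width: 0.06
t 27.025 tcp [ 0.4927 -0.1883  0.1442] F [0.56 0.04 0.8 ] w 0.06
axes cols
 [[ 0.     0.288  0.958]
 [-0.     0.958 -0.288]
 [-1.    -0.     0.   ]]
shift mm in tool [-0.1  0.5 -0.2]
turn [0.003  0.0001 0.0001]
shift in target axes [-0.1  0.5 -0.2]
```

View pics/c13.png

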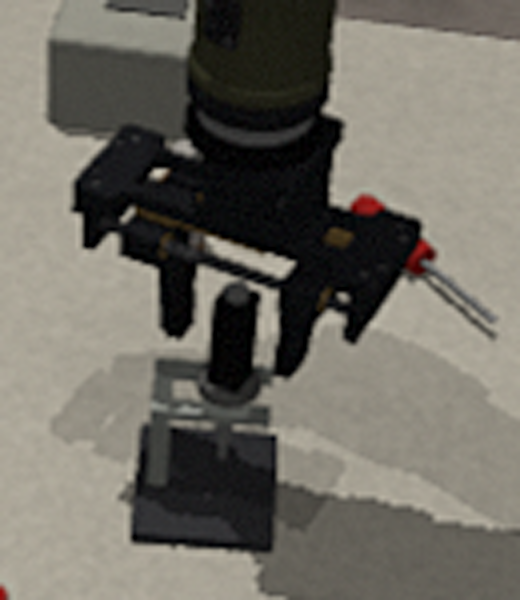

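The probe hangs upright at about (232,345) in the crop, clear of both fingers. Next I retract up, then to the side so both cameras can see.

```bash
python3 -m creep '[[[-5,0,0,0,0,0,60],[-12,0,0,0,0,0,60],[-20,0,0,0,0,0,60],[-25,0,0,0,0,0,60],[-25,0,0,0,0,0,60],[-20,0,0,0,0,0,60],[-10,0,0,0,0,0,60],[0,-15,-5,0,0,0,60],[0,-25,-10,0,0,0,60],[0,-35,-12,0,0,0,60],[0,-35,-12,0,0,0,60],[0,-35,-12,0,0,0,60],[0,-25,-10,0,0,0,60],[0,-15,-5,0,0,0,60],[0,0,0,0,0,0,60],[0,0,0,0,0,0,60]]]' 25
python3 - <<'E'
from plan import *
go([.4927,-.1878,.1443],-.295)
snap('side','side14');snap('top','top14')
s=cv2.imread('pics/side14.png')
t=cv2.imread('pics/top14.png')
cv2.imwrite('pics/c14.png',cv2.resize(np.hstack([s[140:225,320:400],t[225:310,370:450]]),None,fx=5,fy=5,interpolation=cv2.INTER_CUBIC))
a=cv2.absdiff(t,cv2.imread('pics/top0.png')).max(2)
cv2.imwrite('pics/d14.png',cv2.resize(np.hstack([t,s]),None,fx=.62,fy=.62))
E
```

```text
time: 29.08
tool_pos: [0.377, -0.3454, 0.2611]
eef_rot: [0.7, 0.103, 0.7, -0.102]
ft_force: [-0.3, 0.7, 0.4]
width: 0.0601
t 29.075 tcp [ 0.377  -0.3454  0.2611] F [-0.35  0.74  0.36] w 0.0601
axes cols
 [[ 0.001  0.286  0.958]
 [ 0.001  0.958 -0.286]
 [-1.     0.001  0.   ]]
shift mm in tool [117.  184.   65.7]
turn [ 0.0047  0.0003 -0.0009]
shift in target axes [116.8 184.5  64.8]
```

View pics/c14.png

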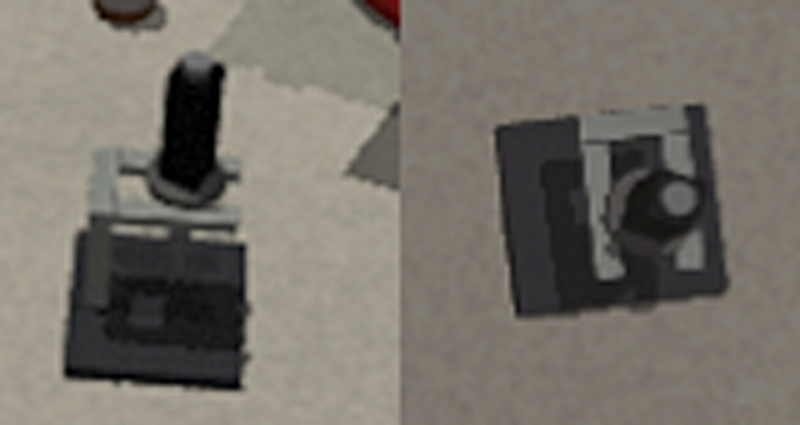

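View pics/d14.png

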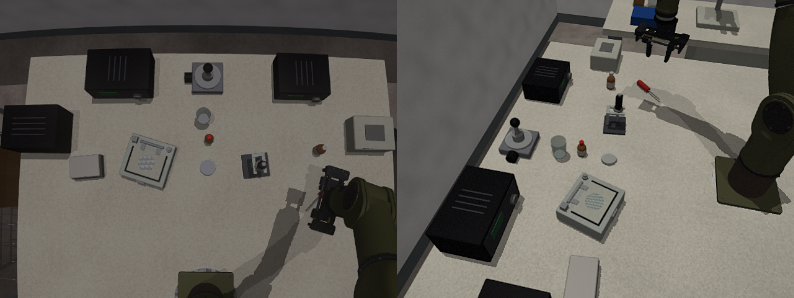

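```bash
python3 -c "
from m import *
print('----')
X=tri(cr([(197,65)],320,140,5),cr([(279,195)],370,225,5))[0];print(X)
d=X[:2]-np.array([.4922,-.1857]);c,s=np.cos(.105),np.sin(.105);print('stand frame mm',(c*d[0]+s*d[1])*1000,(-s*d[0]+c*d[1])*1000)
print(arm.job_done())"|sed -n '/----/,$p'
```

```text
----
[ 0.49315534 -0.18728433  0.16475803]
stand frame mm 0.7840257973151195 -1.6757300394449752
the job is handed in; nothing more can be done
None
```

I traced the seam, hung the probe back in its fork and handed the job in at about 29 s of the 72 s. I don't have the verdict, because handing in reports none.

**Tracing:** I took the probe by its square grip and guided the tip from the gas-fitting end, round the three sides, to the block end. It moved at about 3 cm/s, with the tip planned 2.5–3 mm above the top (z about 62.5 mm). The tool pose at my stops put the tip within about 2 mm of the seam's centre line. The wrist force read no more than about 1.3 N in the readings taken at those stops, with no sign of contact. The tip height comes from how far I lifted the probe off its hanging position; I did not measure it separately over the chamber.

**Final checks:**
- **Probe:** both views show it upright in the fork. The cap triangulates to about 1 mm along and −1.7 mm across from the stand's origin, at z 165 mm, the height of a correctly seated probe.
- **Robot:** the gripper is open and well clear of everything.
- **Other things:** the beaker, dish, both bottles and tip box look unmoved; I judged this by eye and did not measure it. The arm partly hides the screwdriver in the top view, but it shows in place in the side view.

**Disagreements:** the two cameras differ by about 2–3 mm in the chamber's position, so I used the triangulated values. The side view suggested a tip offset of up to 3 mm at the start of the seam. I took out 1 mm of it, leaving the rest well inside the 10 mm allowed.

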